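# Open the blue cutter box with its combination

## Task

Unlock the blue cutter box: turn its dial left to number 10 and stop there a moment, then right to number 1, then leave the dial on 1 and draw the bolt fully down. The numbers run clockwise like a clock's from 0 at the red mark. Leave the red box's dial and bolt and everything else on the bench as they are.

Things in the scene. Friction and masses are not known exactly. Their poses are not given: they have to be found in the camera images.
- blue_box: Blue steel box fixed to the bench, 220 x 220 x 148 mm tall. Origin: centre of its underside; x from front to back, y to its left seen from the front, z up. Front edge 50 mm high at x = -110 mm; the face rises from it at 30 deg to x = +60, then a level ledge. In box axes the face's outward normal is (-0.5, 0, 0.866), up the slope is (0.866, 0, 0.5). Dial at left of the face, bolt at right.
- blue_dial (a joint): Blue dial's angle, rad, about the face's normal: 0 = pointer up the slope at the red mark; plus is right (clockwise seen facing it), minus left. Twelve marks on a 106 mm fixed ring, 0.524 rad apart, numbered clockwise like a clock: 0 red, 1 at +0.524, 11 at -0.524, 10 at -1.047. Stops at -2.0 and +2.0: it cannot pass 6. Starts between -0.5 and 0.4. Friction 0.06 N m, stays where left.
- blue_dial_grip (a point): Where to grip the blue dial: on its axis, 35 mm off the face. Black disc 68 mm across, its front 12 mm off the face, with a straight grip bar across it 44 mm long, 14 mm thick, from 12 to 46 mm off the face. Axes turn with the dial: x along the bar to the pointer end (white line), z outwards along the face's normal.
- blue_bolt (a joint): Travel in m of the blue bolt: 0 = shot up into the brass keeper near the top of the face (locked), 0.040 = fully drawn straight down the slope towards the front edge (stop). Friction 2 N, stays where left; it is not blocked by the dial, so take care not to move it early.
- blue_bolt_knob (a point): Where to grip the blue bolt: on its brass knob's axis, 37 mm off the face. Round post 16 mm across along the face's normal, 5 to 51 mm off the face. Locked, it stands 20 mm farther up the slope than the dial's axis and 95 mm to its right. x up the slope, z outwards. Guide blocks 16 mm high stand in line with it, 30 mm above the locked knob and 15 mm below the drawn one.
- red_box: The same box in red, fixed to the bench, with its own dial and bolt at the same places; to be left alone. Same origin and axes as the blue one. Either box may be the left or the right one.
- red_bolt (a joint): Travel in m of the red box's bolt, 0 = locked, 0.040 = drawn
- red_pointer (a point): End of the white pointer line on the red box's dial disc, 30 mm from the dial's axis
- offcut: pale wooden offcut, 36 x 90 x 22 mm, lying on the blue box's flat top ledge; origin at the centre of its underside
- tape_measure: yellow tape measure, 36 x 60 x 34 mm, on the red box's flat top ledge; origin at the centre of its underside
- screwdriver: orange-handled screwdriver, 200 mm long, 26 mm thick, lying between the robot and the boxes; origin under its middle, x along it to the tip
- mallet: hammer with a pale wooden handle and a dark steel head, 280 mm long, lying at the right; origin under its middle, x along it to the head
- glue: white glue bottle, 56 mm across, 150 mm tall, standing at the left; origin at the centre of its underside
- brush: bench brush, 240 mm long, lying between the robot and the boxes; origin under its middle, x along it
- dowel_cup: brown cup, 72 mm across, 80 mm tall, standing at the left; origin at the centre of its underside

How it is judged:
By the outcome, as a careful person would: the job done as asked, in the order asked, and still so for the second after the job is handed in, with the robot touching nothing.
It also fails if it takes over 48 s, if anything falls off the work surface, if the arm or the gripper's body presses on something with over 40 N, if the wrist force passes 120 N, or if a joint passes its speed limit or range.

## Robot

A 7-joint arm with a two-finger parallel gripper is mounted at the origin on the work surface. World frame = base frame: x ahead of the robot, y to its left, z up, the work surface at z = 0. Lengths are in m, angles in rad, forces in N, time in s.
With the tool pointing down it reaches from about 0.425 to 0.925 m from the base axis. Payload 6.8 kg.
Tool frame: the origin (TCP) lies at the very end of the fingers, on their centre line; the grasp point (between the pads) lies 19 mm behind it; z points along the fingers, y is the line along which they close (so a half turn about z gives the same grasp; the last joint's range is limited). The gripper opens to 85 mm and grips with 20 to 120 N. Pads are 22 mm wide; open, the fingers measure 114 mm over their backs; the gripper's body (76 mm by 85 mm) begins 54 mm behind the grasp point. The pads swing forward as they close: fully open they stand 13 mm farther back than shut.
Start: joints at [1.182, 0.477, 0.022, 1.555, -0.011, 1.109, -0.083], TCP at [0.187, -0.649, 0.231] pointing down, gripper open.
Joint ranges: [-2.96, 2.96], [-0.34, 2.1], [-1.41, 1.46], [0.24, 2.44], [-1.37, 4.51], [0.17, 1.92], [-2.96, 2.96]. Speed limits (rad/s): [2.39, 2.39, 3.14, 3.14, 3.14, 3.14, 3.14].

## Interface

Orientations are given as a unit quaternion [x, y, z, w].
In Python, from workcell import env gives the robot as it stands. The module is installed in compiled form; this text tells all that it offers.
- The arm moves only by the tool play_rows, never from a script. Its argument "rows" is one flat list of numbers, 7 for each row, row after row: the turn, a rotation vector about the tool's x, y, z in rad, then the shift along the tool's x, y, z in mm, then the finger opening in mm, from 0 to 85.4. A call has 1 to 10 rows; each row shifts and turns the commanded pose from where the row before left it, along the tool's axes as they then stand; what a row does not reach is not made up. A row lasts 1/10 s, in which the tool goes at most 50 mm and 8.59 degrees, less where a joint would pass 70% of its speed; a pose out of reach is approached as far as the arm can. A call is refused whole if a number of a shift passes 50 or a number of a turn 0.15, either way. A call with a gripper value outside its range is refused whole. The fingers move at their own pace and stop on an object; the grip force is fixed at half the most. Time passes only in rows, so rows that do not move let the fingers close. It gives the time, the measured TCP pose, the force, the opening and the grip force at its end, in the units of the state.
- env.sense(): the state, without advancing time (a new reading comes with each control period).
- env.get_image(name): name is "scene" or "top" or "wrist"; returns the picture (480x640x3 uint8, blue, green, red); there is no depth.
- env.camera_params(name): a dict with "mtx" (3x3 intrinsics, pixels), "k1" (the pictures are not rectified: a ray, as slopes to the right and down, at radius r is drawn at 1 + k1 r^2 times it, then the intrinsics apply), "eye" and "rotation" of the camera in the world; the wrist camera has in their place "mount" (4x4, takes a point from camera to tool coordinates, whose origin is the TCP and whose axes are the flange's). Camera axes: x right, y up, looking along -z (the intrinsics and any distortion apply to the point x, -y, -z); pixel columns grow to the right and rows downward; lengths in m; the calibration is good to about 2 mm. A picture is of the moment at which its call begins: read the wrist's pose just before it. camera_params takes no time and is no camera call.
- env.close_job(): hands the job in; it is judged then, once.
Trained networks look in the newest picture that a camera, given by its name, has taken for a name from the list of things; names that differ only in an ending like _2 or _b are one class to them, and where a whole thing is asked for, a point or a joint stands for the part that bears it (a point fixed in the world has none). Each returns a list of dicts, best first, with "score" (0 to 1); they miss things now and then, are a little off and sometimes report something else, mostly with a low value. They report only what shows in the picture. A call takes as long as a camera call.
- env.find_in(camera, query): "uv" ([column, row] in pixels, amid what is visible of it).
- env.outline_of(camera, query): "mask" (480x640 bool, what is visible of it) and "uv" ([column, row] in pixels, amid what is visible of it).
The state is a dict: "t": time; "joints": joint angles; "dq": joint speeds; "joint_efforts": joint torques, N m; "tcp_pos": TCP position; "tcp_rot": TCP orientation; "wrist_force": force on the tool from outside, world axes, zero at the start; "wrist_torque": the same for the moment, N m; "width": finger opening in m; "finger_force": force on a finger pad.
Only numpy, scipy, OpenCV 4.12 (cv2) and the standard library are available. Lean on these libraries where they do the work, as an engineer would, in place of code of your own. Each camera call takes 0.05 s, during which the arm holds its last target. There are 200 camera calls.

## Working session

There is one attempt and no reset: what is moved stays moved. The work goes in short steps, Python scripts to look and compute and a tool call to move; the robot and the scene stay as the last step left them, time stands still between calls to the robot, and variables do not carry over. Pictures are saved under pics/ and viewed, at most 11 in all, crops included, and the job is handed in when it is done.

Besides the shell and the picture viewer there is one more tool, called after "Call:" by a JSON object that holds its "fn" and its "kwargs". play_rows: Moves the arm, as the interface text tells. Its arguments: {"type":"object","properties":{"rows":{"type":"array"}},"required":["rows"]}

```bash
mkdir -p pics; cat > h.py <<'E'
import numpy as np, cv2
from scipy.spatial.transform import Rotation as R
from workcell import env
def cam(name):
    p=env.camera_params(name); 
    if 'mount' in p:
        s=env.sense(); T=np.eye(4); T[:3,:3]=R.from_quat(s['tcp_rot']).as_matrix(); T[:3,3]=s['tcp_pos']
        M=T@np.array(p['mount']); return np.array(p['mtx']),p['k1'],M[:3,3],M[:3,:3]
    return np.array(p['mtx']),p['k1'],np.array(p['eye']),np.array(p['rotation'])
def proj(c,P):
    K,k,e,Rm=c; q=(np.atleast_2d(P)-e)@Rm; s=np.c_[q[:,0]/-q[:,2],-q[:,1]/-q[:,2]]
    s=s*(1+k*(s**2).sum(1,keepdims=True)); return s*[K[0,0],K[1,1]]+K[:2,2]
def ray(c,uv):
    K,k,e,Rm=c; d=(np.array(uv)-K[:2,2])/[K[0,0],K[1,1]]; s=d.copy()
    for _ in range(20): s=d/(1+k*(s@s))
    v=Rm@np.array([s[0],-s[1],-1]); return e,v/np.linalg.norm(v)
def onz(c,uv,z):
    e,v=ray(c,uv); return e+v*(z-e[2])/v[2]
E
python3 - <<'E'
from h import *
for n in ['scene','top']:
    c=cam(n); im=env.get_image(n); cv2.imwrite(f'pics/{n}0.png',im); print(n,c[2],c[3][:,2])
    for q in ['blue_box','blue_dial_grip','blue_bolt_knob','red_box']:
        print(q,[(np.round(d['uv'],1),round(d['score'],2)) for d in env.find_in(n,q)[:3]])
print(env.sense())
E
```

```text
Traceback (most recent call last):
IndexError: too many indices for array: array is 1-dimensional, but 2 were indexed
```

View pics/scene0.png

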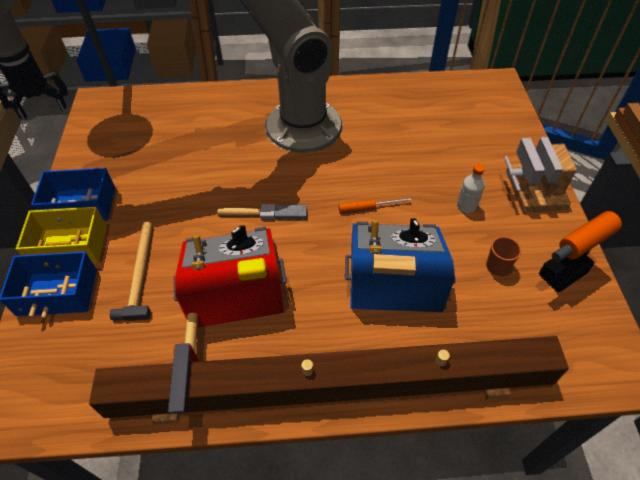

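The scene camera looks from behind the boxes: the blue box is at px (400,265), which is the robot's left, and the red box is at (230,275). The rotation comes as a vector or quaternion, so I'll fix the helper.

```bash
python3 - <<'E'
from h import *
print({k:np.shape(v) for k,v in env.camera_params('top').items()}, env.camera_params('top')['rotation'])
E
sed -i "s/,np.array(p\['rotation'\])/,rot(p['rotation'])/" h.py; cat >> h.py <<'E'
def rot(r):
    r=np.array(r,float)
    return R.from_quat(r).as_matrix() if r.size==4 else R.from_rotvec(r).as_matrix() if r.size==3 else r.reshape(3,3)
E
python3 - <<'E'
from h import *
for n in ['scene','top']:
    c=cam(n); im=env.get_image(n); cv2.imwrite(f'pics/{n}0.png',im); print(n,c[2],c[3][:,2])
    for q in ['blue_box','blue_dial_grip','blue_bolt_knob','red_box']:
        print(q,[(np.round(d['uv'],1),round(d['score'],2)) for d in env.find_in(n,q)[:3]])
print(env.sense())
E
```

```text
{'mtx': (3, 3), 'k1': (), 'eye': (3,), 'rotation': (4,)} [ 0.05719548 -0.06799103 -0.69556931  0.71294406]
scene [ 1.26356253 -0.02062561  1.09342353] [ 0.59365153 -0.04801225  0.80328867]
blue_box [(array([399.9, 271.4]), 0.89), (array([360.5, 204.3]), 0.39)]
blue_dial_grip [(array([412. , 233.3]), 0.63)]
blue_bolt_knob [(array([375.5, 227.7]), 0.61)]
red_box [(array([223.7, 284.7]), 0.94)]
top [0.30569526 0.03033802 1.39147775] [-0.17651444  0.01303058  0.9842118 ]
blue_box [(array([250.8, 233.6]), 0.65)]
blue_dial_grip [(array([235.1, 239.7]), 0.91)]
blue_bolt_knob [(array([273.3, 238.9]), 0.42)]
red_box [(array([394.8, 235.8]), 0.97)]
{'t': 0.55, 'joints': array([ 1.18189916,  0.47697437,  0.02235211,  1.55541548, -0.01150194,
        1.10930043, -0.08314626]), 'dq': array([ 0.00014931, -0.0012768 , -0.00030073,  0.00127224,  0.0006638 ,
       -0.00012015, -0.00042444]), 'joint_efforts': array([-1.07457374e-03, -5.95907950e+01,  1.60507478e+00, -2.81361187e+01,
        1.24170299e-02,  2.11224615e-03, -3.65059816e-05]), 'tcp_pos': array([ 0.18709436, -0.6485611 ,  0.23131762]), 'tcp_rot': array([9.90162107e-01, 1.39924986e-01, 2.17899214e-05, 1.06522474e-05]), 'wrist_force': array([-0.2224331 , -0.05479161, -0.87291997]), 'wrist_torque': array([-0.02228839,  0.00202648, -0.05358303]), 'finger_force': 0.0, 'width': 0.08519435778996567}
```

View pics/top0.png

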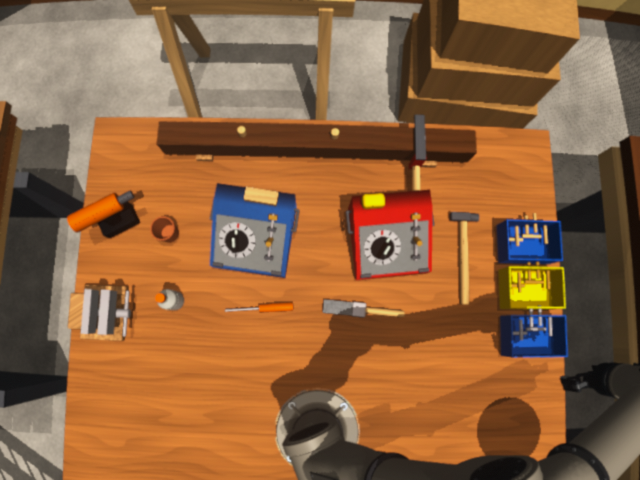

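```bash
cat >> h.py <<'E'
PR=np.array([[x,y,z] for y in(-.11,.11) for x,z in((-.11,0),(-.11,.05),(.06,.148),(.11,.148),(.11,0))])
def b2w(p,P): 
    c,s=np.cos(p[2]),np.sin(p[2]); return np.atleast_2d(P)@np.array([[c,-s,0],[s,c,0],[0,0,1]]).T+[p[0],p[1],0]
def face(p,uv,c,h):
    "ray to plane h off the face; returns box (slope u from front edge, y)"
    e,v=ray(c,uv); cs,s=np.cos(p[2]),np.sin(p[2]); Rz=np.array([[cs,-s,0],[s,cs,0],[0,0,1]])
    e=Rz.T@(e-[p[0],p[1],0]); v=Rz.T@v; n=np.array([-.5,0,.8660254]); o=np.array([-.11,0,.05])
    t=(h-(e-o)@n)/(v@n); q=e+t*v-o; return np.array([q@[.8660254,0,.5],q[1]])
def fpt(p,u,y,h): return b2w(p,np.array([-.11,0,.05])+u*np.array([.8660254,0,.5])+[0,y,0]+h*np.array([-.5,0,.8660254]))[0]
def hullmask(pts):
    m=np.zeros((480,640),np.uint8); cv2.fillConvexPoly(m,cv2.convexHull(np.round(pts*16).astype(np.int32)),1,shift=4); return m
E
python3 - <<'E'
from h import *
from scipy.optimize import minimize
ms={}
for n in ['top','scene']:
    env.get_image(n); d=env.outline_of(n,'blue_box')[0]; m=d['mask'].astype(np.uint8); 
    m=cv2.morphologyEx(m,cv2.MORPH_OPEN,np.ones((3,3)))
    k,l,st,_=cv2.connectedComponentsWithStats(m); m=(l==1+np.argmax(st[1:,4])).astype(np.uint8)
    pts=np.argwhere(m)[:,::-1].astype(np.float32); ms[n]=(cam(n),hullmask(pts)); print(n,d['score'],st[1:,4])
def f(p,names):
    t=0
    for n in names:
        c,m=ms[n]; h=hullmask(proj(c,b2w(p,PR))); t+=1-(h&m).sum()/max(1,(h|m).sum())
    return t
o=onz(ms['top'][0],[253,232],.08)
for names in (['top'],['scene'],['top','scene']):
    best=min((minimize(f,[o[0],o[1],y],(names,),method='Nelder-Mead',options=dict(initial_simplex=np.array([o[0],o[1],y])+np.array([[0,0,0],[.02,0,0],[0,.02,0],[0,0,.1]]))) for y in(-.3,-.15,0,.15)),key=lambda r:r.fun)
    print(names,best.x,best.fun)
p=best.x
for n in ms:
  c=ms[n][0]
  for q,h in(('blue_dial_grip',.03),('blue_bolt_knob',.037)):
    for d in env.find_in(n,q)[:1]: 
      print(n,q,face(p,d['uv'],c,h))
c=ms['top'][0]; im=cv2.imread('pics/top0.png')
u=[]
for x in proj(c,b2w(p,PR)): cv2.circle(im,tuple(int(v) for v in x),1,(0,255,0),-1)
cv2.imwrite('pics/t1.png',cv2.resize(im[170:290,190:310],(600,600),interpolation=2))
E
```

```text
top 0.73 [482]
scene 0.66 [8052]
['top'] [ 0.56177089  0.19757665 -0.3       ] 1.0
['scene'] [ 0.56330666  0.20148    -0.10151818] 0.07731020451868509
['top', 'scene'] [ 0.56330666  0.20148    -0.10151818] 1.077310204518685
top blue_dial_grip [0.10285802 0.0302337 ]
top blue_bolt_knob [ 0.1083535  -0.07260288]
scene blue_dial_grip [0.13981446 0.027583  ]
scene blue_bolt_knob [0.15469463 0.0278148 ]
```

View pics/t1.png

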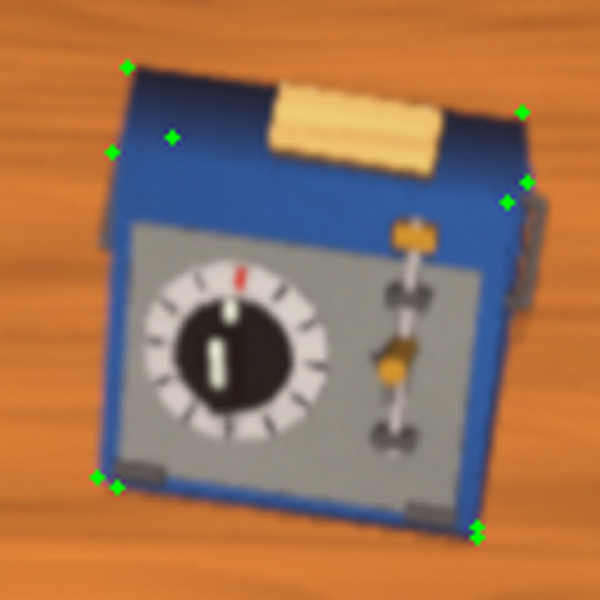

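The dots sit on the box's corners to within about 10 mm, so the fit is good enough to approach. The dial is at crop (232,355) and its pointer is near the red mark at (240,278). The locked knob is at (395,360). Next I'll move around the base towards a close look.

Call:
{"fn": "play_rows", "kwargs": {"rows": [0,0,0,36,10,-12,85,0,0,0,36,10,-12,85,0,0,0,36,10,-12,85,0,0,0,36,10,-12,85,0,0,0,36,10,-12,85,0,0,0,36,10,-12,85,0,0,0,36,10,-12,85,0,0,0,36,10,-12,85]}}

```text
t: 1.75
tcp_pos: [0.4874, -0.6454, 0.3279]
tcp_rot: [0.99, 0.14, 0.0, 0.0]
wrist_force: [0.3, -1.1, -0.6]
width: 0.0852
finger_force: 0.0
```

```bash
cat >> h.py <<'E'
def tgt(p,u,y,h,ang,flip=0):
    "pose: tool z into face, tool x = up-slope rotated by ang (dial sense), flip = half turn"
    up,n=np.array([.8660254,0,.5]),np.array([-.5,0,.8660254]); Z=-n; Y=np.cross(Z,up)
    a=ang+flip*np.pi; X=np.cos(a)*up+np.sin(a)*Y; M=np.c_[X,np.cross(Z,X),Z]
    return fpt(p,u,y,h),R.from_euler('z',p[2])*R.from_matrix(M)
def delta(pos,r):
    s=env.sense(); r0=R.from_quat(s['tcp_rot']); v=(r0.inv()*r).as_rotvec(); 
    print('turn',v.round(4),'shift mm',(r0.inv().apply(pos-s['tcp_pos'])*1000).round(1),'q',s['joints'].round(2),'t',round(s['t'],2),'pos',s['tcp_pos'].round(3))
E
python3 - <<'E'
from h import *
p=[.5633,.2015,-.10]
for f in(0,1): delta(*tgt(p,.10,-.0,.2,0,f))
print(np.array(env.camera_params('wrist')['mount']).round(3))
E
```

```text
turn [-0.0995  0.5172  0.372 ] shift mm [ 193.1 -838.6   54.5] q [ 0.85  0.67  0.    1.02 -0.    1.45 -0.44] t 1.75 pos [ 0.487 -0.645  0.328]
turn [-0.717  -0.138  -2.6761] shift mm [ 193.1 -838.6   54.5] q [ 0.85  0.67  0.    1.02 -0.    1.45 -0.44] t 1.75 pos [ 0.487 -0.645  0.328]
[[-0.     0.959  0.283  0.073]
 [ 1.     0.    -0.    -0.   ]
 [-0.     0.283 -0.959 -0.141]
 [ 0.     0.     0.     1.   ]]
```

Call:
{"fn": "play_rows", "kwargs": {"rows": [0,0,0,11,-48,0,85,0,0,0,11,-48,0,85,0,0,0,11,-48,0,85,0,0,0,11,-48,0,85,0,0,0,11,-48,0,85,0,0,0,11,-48,0,85,0,0,0,11,-48,0,85,0,0,0,11,-48,0,85,0,0,0,11,-48,0,85]}}

```text
t: 2.65
tcp_pos: [0.4609, -0.2012, 0.3276]
tcp_rot: [0.99, 0.14, 0.0, 0.0]
wrist_force: [0.6, 0.7, -0.6]
width: 0.0852
finger_force: 0.0
```

Call:
{"fn": "play_rows", "kwargs": {"rows": [0,0,0,11,-48,0,85,0,0,0,11,-48,0,85,0,0,0,11,-48,0,85,0,0,0,11,-48,0,85,0,0,0,11,-48,0,85,0,0,0,11,-48,0,85,0,0,0,11,-48,0,85,0,0,0,11,-48,0,85]}}

```text
t: 3.45
tcp_pos: [0.4391, 0.192, 0.3277]
tcp_rot: [0.99, 0.14, 0.001, 0.0]
wrist_force: [1.2, -0.9, -1.1]
width: 0.0849
finger_force: 0.0
```

Call:
{"fn": "play_rows", "kwargs": {"rows": [0,0,-0.148,0,0,0,85,0,0,-0.148,0,0,0,85,0,0,-0.148,0,0,0,85,0,0,-0.148,0,0,0,85,0,0,-0.148,0,0,0,85,0,0,-0.148,0,0,0,85,0,0,-0.148,0,0,0,85,0,0,-0.148,0,0,0,85,0,0,-0.148,0,0,0,85]}}

```text
t: 4.35
tcp_pos: [0.4395, 0.1902, 0.3274]
tcp_rot: [0.69, 0.724, 0.0, 0.0]
wrist_force: [0.1, 0.5, 0.6]
width: 0.085
finger_force: 0.0
```

Call:
{"fn": "play_rows", "kwargs": {"rows": [0,0,-0.148,0,0,0,85,0,0,-0.148,0,0,0,85,0,0,-0.148,0,0,0,85,0,0,-0.148,0,0,0,85,0,0,-0.148,0,0,0,85,0,0,-0.148,0,0,0,85,0,0,-0.148,0,0,0,85,0,0,-0.148,0,0,0,85,0,0,-0.148,0,0,0,85,0,0,-0.104,0,0,0,85]}}

```text
t: 5.35
tcp_pos: [0.4395, 0.1901, 0.3274]
tcp_rot: [0.044, 0.999, -0.0, 0.0]
wrist_force: [0.2, 0.0, -0.4]
width: 0.0853
finger_force: 0.0
```

```bash
python3 - <<'E'
from h import *
p=[.5633,.2015,-.10]
delta(*tgt(p,.10,-.0,.2,0,1))
E
```

```text
turn [ 0.0032 -0.5233  0.0123] shift mm [ 1.1 23.7 54.2] q [ 0.19  0.13 -0.78  1.84  0.1   1.21  0.86] t 5.35 pos [0.44  0.19  0.327]
```

Call:
{"fn": "play_rows", "kwargs": {"rows": [0,0,0,0,12,27,85,0,0,0,0,12,27,85,0,-0.131,0,0,0,0,85,0,-0.131,0,0,0,0,85,0,-0.131,0,0,0,0,85,0,-0.131,0,0,0,0,85,0,0,0,0,0,0,85]}}

```text
t: 6.05
tcp_pos: [0.4388, 0.2139, 0.2722]
tcp_rot: [0.042, 0.965, -0.013, 0.26]
wrist_force: [0.3, 0.1, 0.4]
width: 0.0847
finger_force: 0.0
```

```bash
python3 - <<'E'
from h import *
p=[.5633,.2015,-.10]
delta(*tgt(p,.10,-.0,.2,0,1))
c=cam('wrist'); im=env.get_image('wrist'); cv2.imwrite('pics/w1.png',im)
for q,h in(('blue_dial_grip',.03),('blue_bolt_knob',.037),('blue_dial',.012)):
    print(q,[(np.round(d['uv'],1),round(d['score'],2),face(p,d['uv'],c,h)) for d in env.find_in('wrist',q)[:2]])
for u,y in((0,.11),(0,-.11),(.1963,.11),(.1963,-.11)): print(proj(c,fpt(p,u,y,0)))
E
```

```text
turn [0.0026 0.0029 0.0114] shift mm [-2.  0. -0.] q [ 0.01 -0.02 -0.84  2.2   0.63  0.72  0.22] t 6.05 pos [0.439 0.214 0.272]
blue_dial_grip [(array([361.2, 204.5]), 0.66, array([0.08604482, 0.03287986])), (array([ 19.8, 339.6]), 0.26, array([ 0.21667473, -0.28176628]))]
blue_bolt_knob [(array([246.3, 228.1]), 0.98, array([ 0.10481457, -0.05924943]))]
blue_dial [(array([361.5, 205.4]), 0.67, array([0.0903243 , 0.03509839]))]
[[453.89935347  96.99864267]]
[[188.65911477  93.87138275]]
[[432.95429719 311.96175418]]
[[205.2353817  309.89475017]]
```

View pics/w1.png

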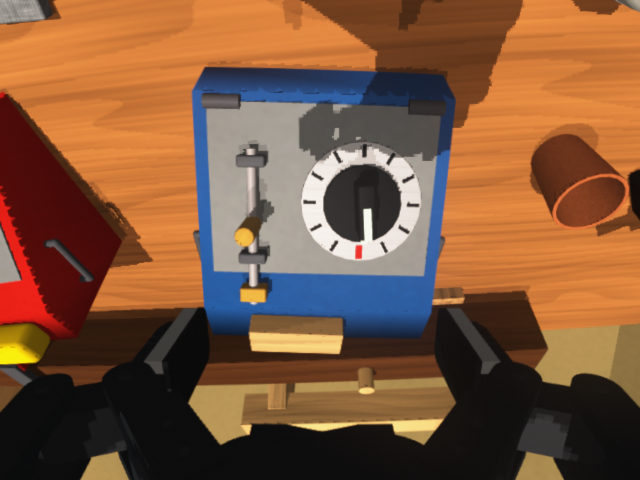

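The wrist view shows the ring centre at about (361,202) and the red mark at (358,252). The pointer line runs from (365,208) to (368,240), and the knob top is at (245,237). I'll fit the ring and marks precisely.

```bash
cat > fit.py <<'E'
from h import *
def rect(im,p,c,h,u0,y0,S=4.,w=75):
    "ortho view of plane h off face: up-slope up, right = box right; S px/mm"
    g=np.arange(-w,w,1/S); U,Yr=np.meshgrid(-g,g,indexing='ij')
    P=np.array([-.11,0,.05])+(u0+U[...,None]/1e3)*np.array([.8660254,0,.5])+(y0-Yr[...,None]/1e3)*np.array([0,1,0])+h*np.array([-.5,0,.8660254])
    q=proj(c,b2w(p,P.reshape(-1,3))).reshape(U.shape+(2,)).astype(np.float32)
    return cv2.remap(im,q[...,0],q[...,1],cv2.INTER_CUBIC)
def ring(im,p,c,u0,y0,h=.002):
    o=rect(im,p,c,h,u0,y0); hsv=cv2.cvtColor(o,cv2.COLOR_BGR2HSV); 
    red=((hsv[...,0]<8)|(hsv[...,0]>172))&(hsv[...,1]>140)&(hsv[...,2]>90)
    rr=np.argwhere(red)/4-75
    return o,rr
E
python3 - <<'E'
from fit import *
p=[.5633,.2015,-.10]; c=cam('wrist'); im=cv2.imread('pics/w1.png')
o,rr=ring(im,p,c,.09,.035,.002); o2,_=ring(im,p,c,.09,.035,.012); 
g=cv2.cvtColor(o,cv2.COLOR_BGR2GRAY)
print('red',np.median(rr,0),len(rr))
for x in range(0,600,40):
    for k in(o,o2): cv2.line(k,(x,0),(x,599),(0,255,0),1) if x in(280,) else None
cv2.imwrite('pics/o1.png',np.hstack([cv2.resize(o,(400,400),interpolation=3),cv2.resize(o2,(400,400),interpolation=3)]))
E
```

```text
red [-48.75  -0.75] 1040
```

View pics/o1.png

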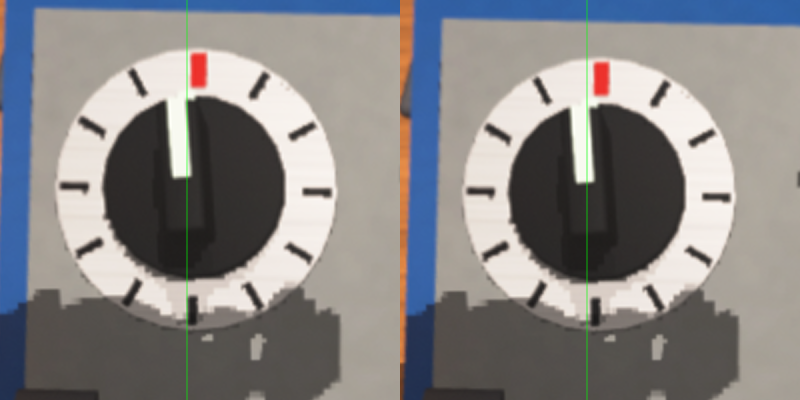

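Ring fit in the left panel: centre (196,189.5) and diameter 105 mm, as it should be. The red mark at (199,70) puts the yaw near -0.127. The pointer end is left of red, so the dial is at about -0.2 to -0.25 rad. I'll refine the frame, check the knob's position and work out the approach.

```bash
cat >> fit.py <<'E'
DU,DY=.0939,.0365
p0=[.5633,.2015,-.10]; D=fpt(p0,DU,DY,0); p=np.array([0,0,-.127]); p[:2]=(D-fpt(p,DU,DY,0))[:2]
E
python3 - <<'E'
from fit import *
print('p',p,D); c=cam('wrist'); im=cv2.imread('pics/w1.png')
k=face(p,[246.3,228.1],c,.03); print('knob rel dial (expect +20,-95)',(k-[DU,DY])*1e3)
for px in([245,237],): print('top of knob',(face(p,px,c,.051)-[DU,DY])*1e3)
o=[rect(im,p,c,h,DU,DY) for h in(.012,.046)]
for k in o: cv2.circle(k,(300,300),136,(0,255,0),1); cv2.line(k,(300,300),(300,0),(0,255,0),1); cv2.circle(k,(300,300),88,(0,255,255),1)
cv2.imwrite('pics/o2.png',np.hstack([cv2.resize(k[100:500,100:500],(400,400)) for k in o]))
delta(*tgt(p,DU,DY,.12,-.22,1))
E
```

```text
p [ 0.56223317  0.20084225 -0.127     ] [0.53840699 0.2406809  0.09695   ]
knob rel dial (expect +20,-95) [ 17.83188952 -95.91483444]
top of knob [ 19.44100767 -93.4446653 ]
turn [ 0.0174  0.0013 -0.192 ] shift mm [ 8.2 37.2 79.8] q [ 0.01 -0.01 -0.84  2.19  0.62  0.72  0.23] t 6.25 pos [0.443 0.214 0.274]
```

View pics/o2.png

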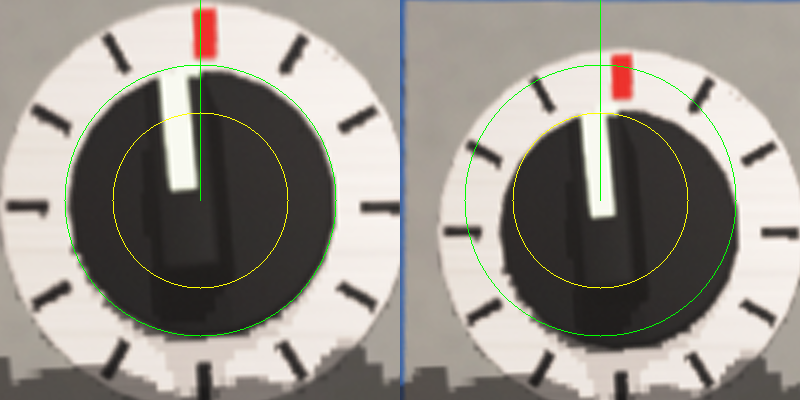

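The knob lies +19 and -94 mm from the dial, as specified. The bar reads about -0.1 rad, and clamping will align it to the tool anyway, so I'll approach at -0.12.

Call:
{"fn": "play_rows", "kwargs": {"rows": [0,0,0,3,12,27,85,0,0,0,3,12,27,85,0,0,0,2,13,26,85,0.018,0,-0.095,0,0,0,85,0,0,0,0,0,0,85,0,0,0,0,0,0,85]}}

```text
t: 6.85
tcp_pos: [0.4789, 0.2479, 0.2002]
tcp_rot: [0.003, 0.966, -0.032, 0.257]
wrist_force: [0.1, 0.5, 0.6]
width: 0.0853
finger_force: 0.0
```

```bash
python3 - <<'E'
from fit import *
delta(*tgt(p,DU,DY,.021,-.12,1))
c=cam('wrist'); im=env.get_image('wrist'); cv2.imwrite('pics/w2.png',im)
E
```

```text
turn [-0.0008  0.0005  0.0009] shift mm [-0.3  0.4 98.3] q [-0.09  0.24 -0.84  2.18  0.99  0.77 -0.06] t 6.85 pos [0.479 0.248 0.2  ]
```

View pics/w2.png

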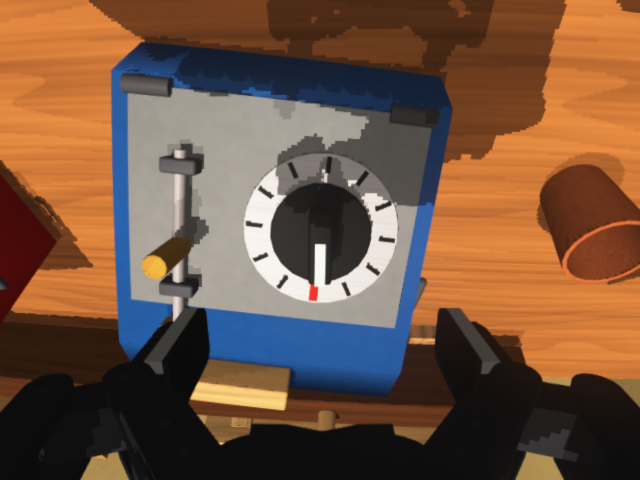

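The bar's white line is vertical at column 320, so it is centred between the fingers and aligned with the tool. Going down and closing.

Call:
{"fn": "play_rows", "kwargs": {"rows": [0,0,0,0,0,25,85,0,0,0,0,0,25,60,0,0,0,0,0,25,40,0,0,0,0,0,22,40,0,0,0,0,0,0,30,0,0,0,0,0,0,22,0,0,0,0,0,0,14,0,0,0,0,0,0,8,0,0,0,0,0,0,8,0,0,0,0,0,0,8]}}

```text
t: 7.9
tcp_pos: [0.5265, 0.241, 0.1176]
tcp_rot: [0.002, 0.965, -0.034, 0.259]
wrist_force: [-4.2, -3.8, 6.9]
width: 0.0127
finger_force: 60.5
```

```bash
python3 - <<'E'
from fit import *
delta(*tgt(p,DU,DY,.021,-1.047,1)); s=env.sense(); print(s['wrist_force'],s['wrist_torque'],s['width'],s['finger_force'])
E
```

```text
turn [-0.0041  0.0023 -0.923 ] shift mm [-0.1  1.2  2.8] q [-0.16  0.44 -0.72  2.18  1.29  0.73 -0.28] t 7.9 pos [0.526 0.241 0.118]
[-4.23166864 -3.81200549  6.87734416] [-0.82577747  0.53533296 -0.46227054] 0.012654733933991514 60.479755997657776
```

Call:
{"fn": "play_rows", "kwargs": {"rows": [0,0,-0.132,0,0,0,8,0,0,-0.132,0,0,0,8,0,0,-0.132,0,0,0,8,0,0,-0.132,0,0,0,8]}}

```text
t: 8.3
tcp_pos: [0.5261, 0.2429, 0.1173]
tcp_rot: [-0.254, 0.932, -0.099, 0.241]
wrist_force: [-1.3, 0.7, 0.2]
width: 0.0128
finger_force: 59.7
```

```bash
python3 - <<'E'
from fit import *
delta(*tgt(p,DU,DY,.021,-1.047,1)); s=env.sense(); print(s['wrist_force'],s['wrist_torque'],s['width'],s['finger_force'])
E
```

```text
turn [-0.0007  0.0029 -0.3889] shift mm [-0.1 -0.9  2.9] q [-0.13  0.45 -0.75  2.17  1.3   0.74  0.25] t 8.3 pos [0.526 0.243 0.117]
[-1.27257169  0.74146278  0.24628731] [0.3421298  0.76230527 0.03362097] 0.01283010029792354 59.67471241950989
```

Low forces. I'll finish the turn to 10, hold there and look.

Call:
{"fn": "play_rows", "kwargs": {"rows": [0,0,-0.13,0,0,0,8,0,0,-0.13,0,0,0,8,0,0,-0.129,0,0,0,8,0,0,0,0,0,0,8,0,0,0,0,0,0,8,0,0,0,0,0,0,8]}}

```text
t: 8.9
tcp_pos: [0.5253, 0.2439, 0.1167]
tcp_rot: [-0.426, 0.867, -0.141, 0.217]
wrist_force: [-4.4, 3.1, 2.2]
width: 0.0127
finger_force: 60.0
```

```bash
python3 - <<'E'
from fit import *
delta(*tgt(p,DU,DY,.021,-1.047,1)); s=env.sense(); print(s['wrist_force'],s['wrist_torque'],s['width'],s['finger_force'])
im=env.get_image('wrist'); t=env.get_image('top')
cv2.imwrite('pics/w3.png',np.hstack([cv2.resize(im[50:400,100:500],(400,350)),cv2.resize(t[195:265,195:275],(400,350),interpolation=2)]))
E
```

```text
turn [ 0.0008  0.0034 -0.0077] shift mm [ 0.5 -2.3  2.8] q [-0.12  0.46 -0.77  2.17  1.31  0.75  0.63] t 8.9 pos [0.525 0.244 0.117]
[-4.42656022  3.14320317  2.20869568] [0.68116167 1.30967592 0.3644391 ] 0.012699211415699609 60.04604458808899
```

View pics/w3.png

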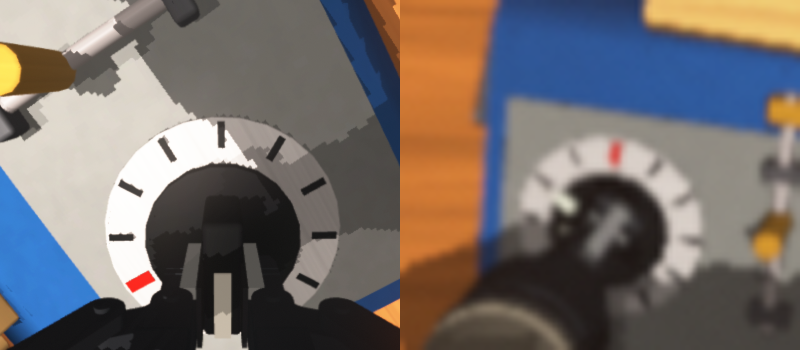

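The pointer is on 10: the mark opposite it, at (221,134), lines up with the bar at (222,235), and the top view shows the line at the 10 mark (562,202). I'll hold a moment longer.

Call:
{"fn": "play_rows", "kwargs": {"rows": [0,0,-0.01,0,0,0,8,0,0,0,0,0,0,8,0,0,0,0,0,0,8,0,0,0,0,0,0,8,0,0,0,0,0,0,8,0,0,0,0,0,0,8,0,0,0,0,0,0,8,0,0,0,0,0,0,8,0,0,0,0,0,0,8,0,0,0,0,0,0,8]}}

```text
t: 10.0
tcp_pos: [0.5253, 0.2439, 0.1167]
tcp_rot: [-0.43, 0.865, -0.143, 0.217]
wrist_force: [-4.4, 3.7, 1.0]
width: 0.0129
finger_force: 60.1
```

Call:
{"fn": "play_rows", "kwargs": {"rows": [0,0,0.131,0,0,0,8,0,0,0.131,0,0,0,8,0,0,0.131,0,0,0,8,0,0,0.131,0,0,0,8,0,0,0.131,0,0,0,8,0,0,0.131,0,0,0,8,0,0,0.131,0,0,0,8,0,0,0.131,0,0,0,8]}}

```text
t: 10.8
tcp_pos: [0.5265, 0.2405, 0.1176]
tcp_rot: [0.065, 0.963, -0.017, 0.26]
wrist_force: [-7.7, -4.9, 12.7]
width: 0.0127
finger_force: 61.7
```

```bash
python3 - <<'E'
from fit import *
delta(*tgt(p,DU,DY,.021,.524,1)); s=env.sense(); print(s['wrist_force'],s['wrist_torque'],s['width'],s['finger_force'])
E
```

```text
turn [-0.0021  0.0052  0.5179] shift mm [0.1 1.7 2.8] q [-0.16  0.44 -0.72  2.18  1.29  0.73 -0.41] t 10.8 pos [0.526 0.24  0.118]
[-7.67613547 -4.94533378 12.71501957] [-1.12539147  0.80951559 -0.58716207] 0.012717750231661185 61.65392518043518
```

Call:
{"fn": "play_rows", "kwargs": {"rows": [0,0,0.13,0,0.4,-0.4,8,0,0,0.13,0,0.4,-0.4,8,0,0,0.13,0,0.4,-0.4,8,0,0,0.128,0,0,0,8,0,0,0,0,0,0,8,0,0,0,0,0,0,8]}}

```text
t: 11.4
tcp_pos: [0.5258, 0.2387, 0.1174]
tcp_rot: [0.308, 0.915, 0.047, 0.256]
wrist_force: [-6.5, -8.3, 7.0]
width: 0.0129
finger_force: 60.7
```

```bash
python3 - <<'E'
from fit import *
delta(*tgt(p,DU,DY,.021,.524,1)); s=env.sense(); print(s['wrist_force'],s['wrist_torque'],s['width'],s['finger_force'])
E
```

```text
turn [-0.0059  0.0068  0.0036] shift mm [1.5 3.3 2.8] q [-0.18  0.43 -0.69  2.18  1.28  0.72 -0.92] t 11.4 pos [0.526 0.239 0.117]
[-6.53625765 -8.32856128  7.00388923] [-1.49931025  1.03972487 -0.97968605] 0.01289860048666967 60.6866455078125
```

The dial is at +0.52. Releasing and backing off.

Call:
{"fn": "play_rows", "kwargs": {"rows": [0,0,0,0,0,0,20,0,0,0,0,0,0,30,0,0,0,0,0,0,40,0,0,0,0,0,0,50,0,0,0,0,0,-20,50,0,0,0,0,0,-30,50,0,0,0,0,0,-30,50,0,0,0,0,0,-20,50,0,0,0,0,0,0,50]}}

```text
t: 12.3
tcp_pos: [0.4763, 0.2512, 0.2065]
tcp_rot: [0.304, 0.916, 0.052, 0.256]
wrist_force: [0.4, 0.3, -1.0]
width: 0.0501
finger_force: 0.0
```

```bash
python3 - <<'E'
from fit import *
delta(*tgt(p,DU,DY,.121,.524,1)); 
c=cam('wrist'); im=env.get_image('wrist')
d=env.find_in('wrist','blue_bolt_knob'); k=[(x['uv'],x['score'],(face(p,x['uv'],c,.037)-[DU,DY])*1e3) for x in d[:2]]; print(k)
o=rect(im,p,c,.046,DU,DY); cv2.line(o,(300,300),(300+100,300-173),(0,255,0),1)
cv2.imwrite('pics/w4.png',np.hstack([cv2.resize(im,(440,330)),cv2.resize(o[100:500,100:500],(330,330))]))
E
```

```text
turn [0.005  0.0034 0.0095] shift mm [-1.  -2.4  5.3] q [-0.13  0.22 -0.81  2.18  0.97  0.76 -0.68] t 12.3 pos [0.476 0.251 0.206]
[([194.7, 300.7], 0.96, array([ -9.06322588, -85.00325857]))]
```

View pics/w4.png

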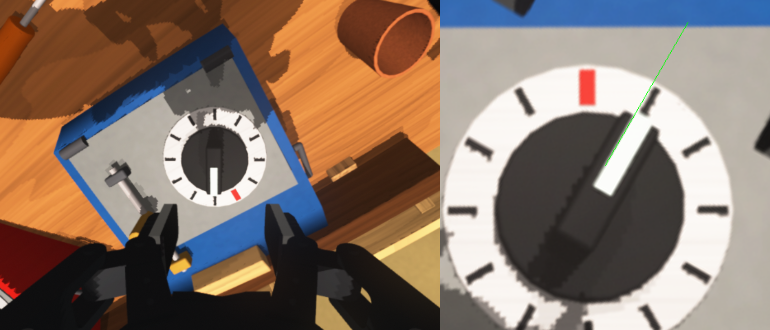

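In the rectified view the pointer is parallel to the 30° line, i.e. on 1, and in the raw view it runs through the mark at (213,202). Now the knob.

```bash
python3 - <<'E'
from fit import *
delta(*tgt(p,DU+.02,DY-.095,.12,0,1))
E
```

```text
turn [-0.      0.0027 -0.5149] shift mm [-65.  -73.2   3.9] q [-0.13  0.23 -0.81  2.18  0.97  0.76 -0.69] t 12.4 pos [0.477 0.249 0.204]
```

Call:
{"fn": "play_rows", "kwargs": {"rows": [0,0,0,-22,-24,1,45,0,0,0,-22,-25,1,45,0,0,0,-21,-24,2,45,0,0,-0.129,0,0,0,45,0,0,-0.129,0,0,0,45,0,0,-0.129,0,0,0,45,0,0,-0.128,0,0,0,45,0,0,0,0,0,0,45,0,0,0,0,0,0,45]}}

```text
t: 13.3
tcp_pos: [0.4838, 0.1516, 0.2098]
tcp_rot: [0.063, 0.964, -0.017, 0.258]
wrist_force: [-0.2, -0.1, -0.1]
width: 0.0451
finger_force: 0.0
```

```bash
python3 - <<'E'
from fit import *
c=cam('wrist'); im=env.get_image('wrist')
for x in env.find_in('wrist','blue_bolt_knob')[:2]: print(x['uv'],x['score'],(face(p,x['uv'],c,.03)-[DU,DY])*1e3)
delta(*tgt(p,DU+.02,DY-.095,.022,0,1))
print('expected top centre',proj(c,fpt(p,DU+.02,DY-.095,.051)),'base',proj(c,fpt(p,DU+.02,DY-.095,.005)))
cv2.imwrite('pics/w5.png',im)
E
```

```text
[313.2, 236.3] 0.62 [ 11.24864865 -99.71782818]
turn [-0.0011  0.0006 -0.002 ] shift mm [-0.5  0.1 97.5] q [ 0.1   0.11 -0.79  2.27  0.88  0.59  0.07] t 13.4 pos [0.484 0.152 0.21 ]
expected top centre [[320.87998122 261.18028459]] base [[321.10481297 238.83283518]]
```

View pics/w5.png

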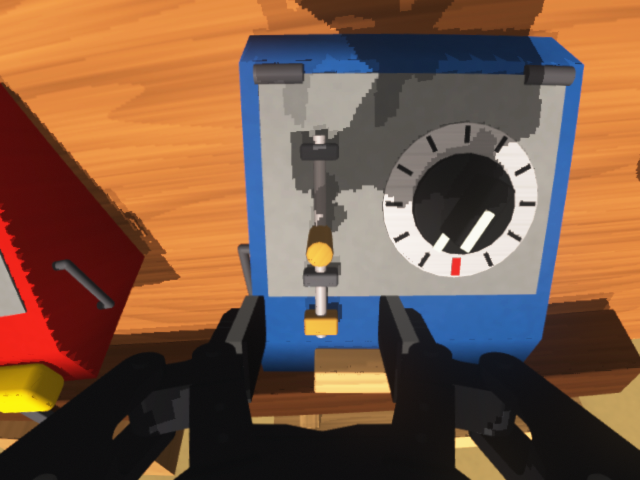

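The knob's top is at (320,255), centred and about 3 mm lower on the slope than predicted. The dial's pointer at (440,242) leads to mark 1 at (426,257). Going down to grip the knob.

Call:
{"fn": "play_rows", "kwargs": {"rows": [0,0,0,2,0,25,45,0,0,0,0,0,25,45,0,0,0,0,0,25,45,0,0,0,0,0,22,40,0,0,0,0,0,0,32,0,0,0,0,0,0,24,0,0,0,0,0,0,17,0,0,0,0,0,0,10,0,0,0,0,0,0,10,0,0,0,0,0,0,10]}}

```text
t: 14.4
tcp_pos: [0.5298, 0.1444, 0.1265]
tcp_rot: [0.062, 0.964, -0.018, 0.259]
wrist_force: [-3.3, -5.3, 2.9]
width: 0.0143
finger_force: 58.5
```

```bash
python3 - <<'E'
from fit import *
delta(*tgt(p,DU+.02-.04,DY-.095,.022,0,1)); s=env.sense(); print(s['wrist_force'],s['wrist_torque'],s['width'],s['finger_force'])
E
```

```text
turn [-0.0037  0.0024 -0.0006] shift mm [37.9  1.6  1.6] q [ 0.02  0.34 -0.68  2.27  1.32  0.57 -0.29] t 14.4 pos [0.53  0.144 0.126]
[-3.34615811 -5.25903273  2.88348552] [-0.74330981  0.96791284 -0.53214905] 0.014288679883298442 58.46940457820892
```

Gripped. I'll draw it 43 mm down the slope (tool +x), slowly at the end.

Call:
{"fn": "play_rows", "kwargs": {"rows": [0,0,0,6,0,0,10,0,0,0,6,0,0,10,0,0,0,6,0,0,10,0,0,0,6,0,0,10,0,0,0,6,0,0,10,0,0,0,5,0,0,10,0,0,0,3,0,0,10,0,0,0,2,0,0,10,0,0,0,1,0,0,10,0,0,0,0,0,0,10]}}

```text
t: 15.4
tcp_pos: [0.4954, 0.1486, 0.1064]
tcp_rot: [0.062, 0.963, -0.018, 0.26]
wrist_force: [-1.8, -5.6, 3.8]
width: 0.0138
finger_force: 58.5
```

```bash
python3 - <<'E'
from fit import *
delta(*tgt(p,DU+.02-.04,DY-.095,.022,0,1)); s=env.sense(); print(s['wrist_force'],s['wrist_torque'],s['width'],s['finger_force'])
print('travel mm',R.from_quat(s['tcp_rot']).inv().apply(s['tcp_pos']-[.5298,.1444,.1265])*1e3)
E
```

```text
turn [-0.0043  0.0042 -0.0012] shift mm [-2.1  1.8  1.7] q [-0.03  0.35 -0.69  2.34  1.42  0.59 -0.47] t 15.4 pos [0.495 0.149 0.106]
[-1.80718001 -5.59220564  3.82887342] [-0.93624518  0.47952478 -0.59297251] 0.013764402605810978 58.512829542160034
travel mm [40.05117735 -0.27075884 -0.10186175]
```

Call:
{"fn": "play_rows", "kwargs": {"rows": [0,0,0,1.5,0,0,10,0,0,0,1.5,0,0,10,0,0,0,1,0,0,10,0,0,0,0,0,0,10,0,0,0,0,0,0,10]}}

```text
t: 15.9
tcp_pos: [0.4953, 0.1486, 0.1064]
tcp_rot: [0.063, 0.963, -0.019, 0.263]
wrist_force: [5.5, -7.9, 6.8]
width: 0.0141
finger_force: 58.5
```

```bash
python3 - <<'E'
from fit import *
s=env.sense(); print(s['wrist_force'],s['width'])
print('travel mm',R.from_quat(s['tcp_rot']).inv().apply(s['tcp_pos']-[.5298,.1444,.1265])*1e3, 'force tool',R.from_quat(s['tcp_rot']).inv().apply(s['wrist_force']))
E
```

```text
[ 5.49854609 -7.9240273   6.77613556] 0.014062605711001791
travel mm [40.16217327 -0.33222795 -0.38410994] force tool [-9.02905219 -7.1485287  -2.5129634 ]
```

It is on the stop: 40 mm of travel, and the force rises with no further motion. Relieving, releasing and retreating.

Call:
{"fn": "play_rows", "kwargs": {"rows": [0,0,0,-1,0,0,20,0,0,0,0,0,0,30,0,0,0,0,0,0,40,0,0,0,0,0,0,45,0,0,0,0,0,-20,45,0,0,0,0,0,-30,45,0,0,0,0,0,-30,45,0,0,0,0,0,-30,45,0,0,0,0,0,-20,45,0,0,0,0,0,0,45]}}

```text
t: 16.9
tcp_pos: [0.4281, 0.1604, 0.2186]
tcp_rot: [0.06, 0.963, -0.016, 0.261]
wrist_force: [-0.7, 0.7, -0.1]
width: 0.0447
finger_force: 0.0
```

```bash
python3 - <<'E'
from fit import *
c=cam('wrist'); im=env.get_image('wrist')
print('t',env.sense()['t'],'drawn top',proj(c,fpt(p,DU+.02-.04-.003,DY-.095,.051)),'undrawn by 5mm',proj(c,fpt(p,DU+.02-.035-.003,DY-.095,.051)))
cv2.imwrite('pics/w6.png',im)
E
```

```text
t 16.95 drawn top [[318.16780792 244.18770901]] undrawn by 5mm [[318.17962013 251.46589486]]
```

View pics/w6.png

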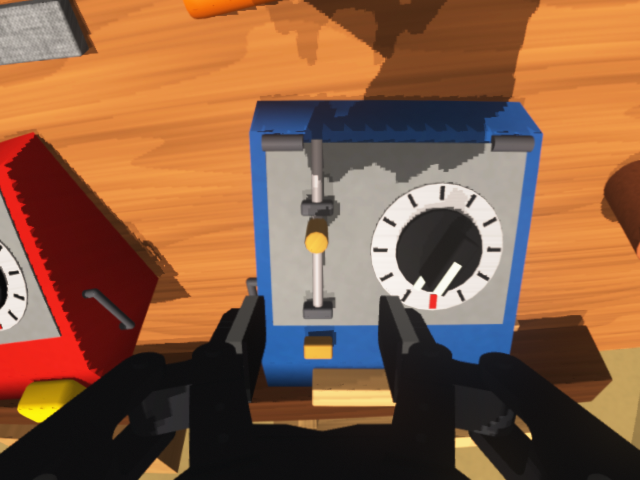

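The bolt is fully drawn: the knob's top is at (317,242), where 244 was predicted, and the rod is clear of the keeper at (318,347). The dial still points at 1 (408,294), the offcut is in place and the arm is clear.

```bash
python3 -c "
from workcell import env
print(env.close_job())"
```

```text
the job is handed in; nothing more can be done
None
```

I turned the blue dial left to 10 and held it there, then right to 1, and drew the bolt fully down to its stop. The job was handed in at about 17 s with the arm clear, and nothing else on the bench was touched.

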